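Tip the steel balls out of the snap-lid sample box

ROBOT

A 6-joint arm with a two-finger parallel gripper is mounted at the origin on a cart in front of the work surface, level with it; the furniture and walls round the work are solid. World frame = base frame: x ahead of the robot, y to its left, z up, the work surface at z = 0. Lengths are in m, angles in rad, forces in N, time in s.
With the tool pointing down it reaches from about 0.35 to 0.875 m from the base axis. Payload 4.2 kg.
Tool frame: the origin (TCP) lies on the front face of the gripper's body, between the roots of the fingers; the fingertips stand 73 mm ahead of it and the grasp point (between the pads) lies 54 mm ahead of it; z points along the fingers, y is the line along which they close (so a half turn about z gives the same grasp; the last joint's range is limited). The gripper opens to 85 mm and grips with 20 to 120 N. Pads are 22 mm wide; open, the fingers measure 114 mm over their backs; the gripper's body (76 mm by 85 mm) begins 54 mm behind the grasp point. The pads swing forward as they close: fully open they stand 13 mm farther back than shut.
Start: joints at [0.259, 0.385, 0.008, 0, -1.194, -0.259], TCP at [0.625, 0, 0.304] pointing down, gripper open.
Joint ranges: [-3.14, 3.14], [-1.21, 2.06], [-1.07, 1.41], [-3.16, 2.05], [-2.99, -0.16], [-3.1, 3.1]. Speed limits (rad/s): [2.79, 2.79, 3.14, 3.14, 3.14, 3.14].

INTERFACE

Orientations are given as a unit quaternion [x, y, z, w].
In Python, from plant import env gives the robot as it stands.
- The arm moves only by the shell command python3 -m crank 'ROWS' [FORCE]. ROWS is JSON, a list that holds one entry, the list of rows, each a list of 7 numbers: the shift along the tool's x, y, z as a fraction of full scale, then the turn, a rotation vector about the tool's x, y, z as a fraction of full scale, then the finger opening in mm, from 0 to 85.4. In form: [[[dx, dy, dz, wx, wy, wz, hand], ...]]. A call has 1 to 12 rows; each row is the pose to reach, as a shift and turn from the pose commanded when the call began, along the tool's axes at that moment, turning the shorter way round; what a row does not reach only later rows make up. Full scale, the value 1, is 0.2 m for a shift and 2 pi rad for a turn. A row lasts 1/8 s, in which the tool goes at most 62.5 mm and 10.7 degrees, less where a joint would pass 70% of its speed; a pose out of reach is approached as far as the arm can. A call with a number of a shift or a turn outside -1 to 1 is refused whole. A call with a gripper value outside its range is refused whole. The fingers move at their own pace and stop on an object; FORCE is the grip in N (left out, the last holds). Time passes only in rows, so rows that repeat a pose let the fingers close. It gives the time, the measured TCP pose, the force, the opening and the grip force at its end, in the units of the state.
- env.read_state(): the state, without advancing time (a new reading comes with each control period).
- env.grab_frame(name): name is "scene" or "side" or "wrist"; returns a dict with "image" (400x640x3 uint8, red, green, blue), "vertical_fov" (degrees; the focal length in pixels is half the picture's height over the tangent of half this angle, whatever the lens; pixels are square), "cx", "cy" (the principal point, pixels), "rvec" (rotation vector, rad) and "tvec" (3), from world to camera coordinates, as OpenCV has them; the wrist camera has in their place "T_tool_cam" (4x4, takes a point from camera to tool coordinates, whose origin is the TCP and whose axes are the flange's). Camera axes: x right, y down, z forward; pixel columns grow to the right and rows downward; lengths in m; the calibration is good to about 2 mm. A picture is of the moment at which its call begins: read the wrist's pose just before it. There is no depth.
- env.finish_job(): hands the job in; it is judged then, once.
Trained networks look in a picture, given as the dict that the camera call returned (one of the last four; its "shot" number tells which), for a name from the list of things; names that differ only in an ending like _2 or _b are one class to them, and where a whole thing is asked for, a point or a joint stands for the part that bears it (a point fixed in the world has none). Each returns a list of dicts, best first, with "confidence" (0 to 1); they miss things now and then, are a little off and sometimes report something else, mostly with a low value. They report only what shows in the picture. A call takes as long as a camera call.
- env.boxes_of(picture, target): "at" ([column, row] as shares, 0 to 1, of the picture: columns of its width, rows of its height, amid what is visible of it).
- env.cut_out(picture, target): "pixels" (400x640 bool, what is visible of it) and "at" ([column, row] as shares, 0 to 1, of the picture: columns of its width, rows of its height, amid what is visible of it).
The state is a dict: "time": time; "q": joint angles; "qd": joint speeds; "tau": joint torques, N m; "eef_pos": TCP position; "ee_rot": TCP orientation; "force": force on the tool from outside, world axes, zero at the start; "wrist_torque": the same for the moment, N m; "opening": opening from 0.0 (shut) to 1.0 (fully open); "finger_force": force on a finger pad.
Only numpy, scipy, OpenCV 4.12 (cv2) and the standard library are available. Lean on these libraries where they do the work, as an engineer would, in place of code of your own. Each camera call takes 0.05 s, during which the arm holds its last target. There are 200 camera calls.

TASK

The four steel balls in the orange snap-lid box have to go into the blue tray. Swing the box's lid fully back past its detent so that it stays there, and only then pick the box up and tip it so that all four balls end up in the tray. Then stand the box upright on the bench again beside the tray, lid still fully back, let go of it, and leave the other things on the bench where they are.

Things in the scene. Friction and masses are not known exactly. Their poses are not given: they have to be found in the camera images.
- sample_box: loose orange box, 85 (x) by 56 (y) by 42 mm high, 0.65 kg, walls 3 mm, with a small detent housing 22 mm out behind the hinge. Origin on its underside, mid-width; front wall at x = -45 mm, facing roughly to the robot, rear (hinge) wall at x = +40 mm; z up. Its 4 mm floor is level from the rear to x = 0, then a 42 degree ramp climbs to the front rim: balls run out there once it is tipped forwards well beyond 42 degrees. Grip it across the sides, lid back.
- lid (a joint): angle of the box's clear lid, rad: 0 shut, 2.1 fully back (120 degrees, at its stop). A sprung detent is felt from about 1.25 (under 1 N at the knob) with its crest at 1.65: let go before the crest, the lid falls shut; beyond it, it clicks to about 2.05-2.1 and stays there even when the box is tipped.
- lid_knob (a point): centre of the black ball knob, 18 mm across, on a thin neck (6 mm thick) that holds it 26 mm ahead of the lid's front edge, about 46 mm above the bench when shut and 111 mm from the hinge line
- lid_hinge (a point): middle of the lid's hinge line, on the top edge of the box's rear wall, 42 mm above the bench; the hinge line runs along the box's y
- box_lip (a point): middle of the box's front rim, over which the balls run out when it is tipped forwards
- tray: the open blue tray, 120 mm (its x) by 130 mm (its y) outside, 30 mm high, walls and floor 4 mm, fixed to the bench; origin at the centre of its underside
- ball0_center (a point): centre of steel ball 1 of 4, 16 mm across, 17 g; inside the box at the start
- ball1_center (a point): centre of steel ball 2 of 4, 16 mm across, 17 g; inside the box at the start
- ball2_center (a point): centre of steel ball 3 of 4, 16 mm across, 17 g; inside the box at the start
- ball3_center (a point): centre of steel ball 4 of 4, 16 mm across, 17 g; inside the box at the start
- cork_block: bystander, to be left alone: brown cork sanding block, 63x110x34 mm; origin at the middle of its underside
- paint_tin: bystander, to be left alone: small red paint tin, 78 mm across, 78 mm high; origin at the middle of its underside
- screw_jar: bystander, to be left alone: clear jar with a white cap, 70 mm across, 100 mm high; origin at the middle of its underside
- wedge: bystander, to be left alone: hardwood wedge, 32x120x26 mm; origin at the middle of its underside
- offcut_d: bystander, to be left alone: wood offcut, 40x80x35 mm; origin at the middle of its underside

How it is judged:
By the outcome, as a careful person would: the job done as asked, in the order asked, and still so for the second after the job is handed in, with the robot touching nothing.
It also fails if it takes over 67 s, if anything falls off the work surface, if the arm or the gripper's body presses on something with over 40 N, if the wrist force passes 120 N, or if a joint passes its speed limit or range.

## Working session

There is one attempt and no reset: what is moved stays moved. The work goes in short steps, Python scripts to look and compute and a shell command to move; the robot and the scene stay as the last step left them, time stands still between calls to the robot, and variables do not carry over. Pictures are saved under pics/ and viewed, at most 10 in all, crops included, and the job is handed in when it is done.

```bash
mkdir -p pics; ls
cat > h.py <<'E'
import numpy as np, cv2, json
from scipy.spatial.transform import Rotation as R
from plant import env
def cam(name):
    s=env.read_state(); d=env.grab_frame(name); im=d["image"]
    f=200/np.tan(np.radians(d["vertical_fov"])/2)
    if name=="wrist":
        T=np.eye(4);T[:3,:3]=R.from_quat(s["ee_rot"]).as_matrix();T[:3,3]=s["eef_pos"]
        M=T@np.array(d["T_tool_cam"]); Rc=M[:3,:3]; c=M[:3,3]
    else:
        Rw=R.from_rotvec(np.ravel(d["rvec"])).as_matrix(); Rc=Rw.T; c=-Rc@np.ravel(d["tvec"])
    d["f"],d["Rc"],d["c"]=f,Rc,c
    return d
def ray(d,at):
    u=np.array([(at[0]*640-d["cx"])/d["f"],(at[1]*400-d["cy"])/d["f"],1]); v=d["Rc"]@u
    return d["c"],v/np.linalg.norm(v)
def onz(d,at,z):
    c,v=ray(d,at); return c+v*(z-c[2])/v[2]
def tri(rs):
    A=np.zeros((3,3));b=np.zeros(3)
    for c,v in rs:
        P=np.eye(3)-np.outer(v,v);A+=P;b+=P@c
    p=np.linalg.solve(A,b); return p,[np.linalg.norm(np.cross(p-c,v)) for c,v in rs]
def proj(d,p):
    q=d["Rc"].T@(np.array(p)-d["c"]); return [d["cx"]+d["f"]*q[0]/q[2], d["cy"]+d["f"]*q[1]/q[2]]
def save(d,n): cv2.imwrite("pics/"+n,d["image"][:,:,::-1])
E
python3 - <<'E'
from h import *
np.set_printoptions(precision=4,suppress=True)
D={n:cam(n) for n in("scene","side","wrist")}
for n in D: save(D[n],n+"0.png")
Z=dict(sample_box=.02,lid=.043,lid_knob=.046,lid_hinge=.042,box_lip=.042,tray=.01,cork_block=.017,paint_tin=.039,screw_jar=.05,wedge=.013,offcut_d=.017)
for t,z in Z.items():
    rs=[]
    for n,d in D.items():
        b=env.boxes_of(d,t)
        if b: 
            a=b[0]; rs.append(ray(d,a["at"])); print(t,n,round(a["confidence"],2),np.array(a["at"])*[640,400],onz(d,a["at"],z))
    if len(rs)>1: print("   tri",*tri(rs))
print(env.read_state())
E
```

```text
pics
sample_box scene 0.38 [364.224 179.   ] [ 0.4929 -0.2293  0.02  ]
sample_box side 0.98 [320.896 250.48 ] [ 0.495  -0.1957  0.02  ]
sample_box wrist 0.63 [442.112  13.8  ] [ 0.49   -0.1826  0.02  ]
   tri [ 0.488  -0.1977  0.0269] [np.float64(0.016971025393026806), np.float64(0.007173734819401879), np.float64(0.016743503762386137)]
lid scene 0.54 [358.592 176.68 ] [ 0.4953 -0.1993  0.043 ]
lid side 0.78 [320.   246.48] [ 0.4908 -0.2012  0.043 ]
lid wrist 0.94 [453.696  10.08 ] [ 0.4873 -0.1783  0.043 ]
   tri [ 0.4897 -0.1886  0.0414] [np.float64(0.007994304343438119), np.float64(0.00741780732416764), np.float64(0.010048281087527804)]
lid_knob scene 0.74 [366.72 177.8 ] [ 0.4685 -0.2074  0.046 ]
lid_knob side 0.68 [317.632 242.4  ] [ 0.4863 -0.182   0.046 ]
lid_knob wrist 0.83 [453.376   7.2  ] [ 0.4892 -0.1799  0.046 ]
   tri [ 0.4791 -0.1908  0.0475] [np.float64(0.018289027235185887), np.float64(0.007558064682833571), np.float64(0.013853711374814406)]
lid_hinge scene 0.85 [362.688 177.2  ] [ 0.4841 -0.2068  0.042 ]
lid_hinge side 0.56 [319.424 243.8  ] [ 0.4918 -0.1857  0.042 ]
[... 1827 characters left out ...]
9 [401.024 155.   ] [ 0.4891 -0.4474  0.017 ]
offcut_d side 0.8 [331.584 303.6  ] [ 0.4805 -0.4339  0.017 ]
   tri [ 0.4814 -0.4378  0.0229] [np.float64(0.0021846882721132744), np.float64(0.0021846882721131915)]
{'time': 1.8, 'q': array([ 0.2586,  0.3844,  0.0085,  0.0004, -1.1937, -0.2586]), 'qd': array([-0.0009, -0.0005,  0.0005, -0.0009,  0.0009,  0.0001]), 'tau': array([  0.2988, -33.5511,  14.9562,   2.6452,  -0.4385,   0.0191]), 'eef_pos': array([0.6253, 0.    , 0.3044]), 'ee_rot': array([ 0.7071, -0.7071,  0.0004, -0.0004]), 'force': array([ 0.7282, -0.4028,  5.1416]), 'wrist_torque': array([-0.1274, -0.3918, -0.0084]), 'finger_force': 4.382485349779017, 'opening': 0.9978883309208504}
```

Run:
```python
import cv2,numpy as np
a=cv2.imread('pics/scene0.png');b=cv2.imread('pics/wrist0.png')
c=cv2.resize(a[130:300,180:440],None,fx=2.4,fy=2.4,interpolation=3)
cv2.imwrite('pics/s1.png',c)
w=cv2.resize(b,(288,180));s=cv2.imread('pics/side0.png')[150:300,230:430]
s=cv2.resize(s,(336,252),interpolation=3)
o=np.zeros((600,800,3),np.uint8);o[:408,:624]=c;o[410:590,:288]=w;o[345:597,460:796]=s
cv2.imwrite('pics/comb.png',o)
```

```text
(no output)
```

View pics/comb.png

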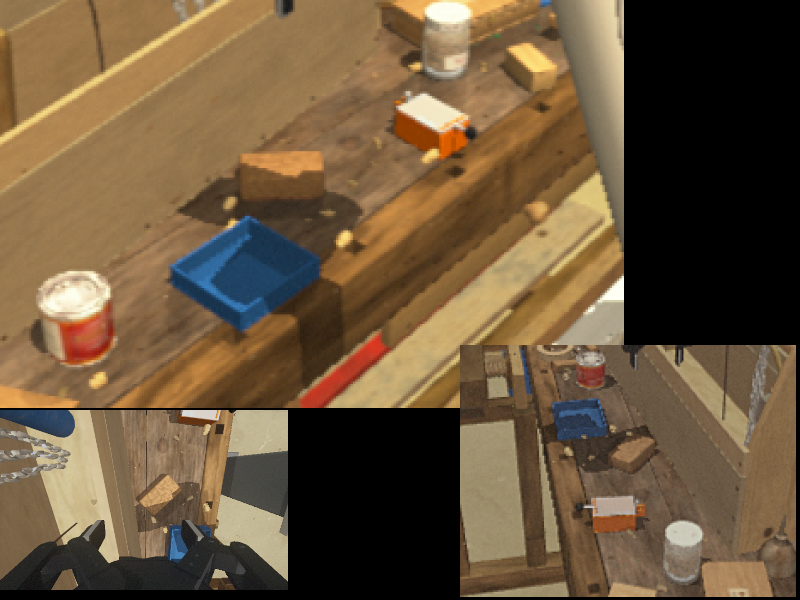

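Run:
```python
from h import *
np.set_printoptions(precision=4,suppress=True)
d=cam("wrist");print(np.array(d["T_tool_cam"]),d["f"],d["cx"],d["cy"],d["c"],onz(d,(.5,.5),0))
```

```text
[[-0.0004 -0.965  -0.2624  0.0659]
 [ 1.     -0.0003 -0.0006 -0.0002]
 [ 0.0005 -0.2624  0.965  -0.0695]
 [ 0.      0.      0.      1.    ]] 282.9560971390108 318.1727839636583 200.81754449931017 [ 0.6254 -0.0659  0.3738] [0.6236 0.0346 0.    ]
```

```bash
python3 -m crank '[[[0.3,0.25,0,0,0,0.05,85],[0.5,0.45,0,0,0,0.08,85],[0.7,0.65,0,0,0,0.11,85],[0.95,0.825,0,0,0,0.14,85],[0.95,0.825,0,0,0,0.17,85],[0.95,0.825,0,0,0,0.2,85],[0.95,0.825,0,0,0,0.23,85],[0.95,0.825,0,0,0,0.25,85],[0.95,0.825,0,0,0,0.25,85],[0.95,0.825,0,0,0,0.25,85]]]'
python3 - <<'E'
from h import *
np.set_printoptions(precision=4,suppress=True)
d=cam("wrist");save(d,"w1.png");s=env.read_state();print(s["time"],s["eef_pos"],R.from_quat(s["ee_rot"]).as_matrix(),s["q"])
for t,z in dict(sample_box=.02,lid=.043,lid_knob=.046,lid_hinge=.042,box_lip=.042,ball0_center=.012).items():
    for a in env.boxes_of(d,t)[:2]: print(t,round(a["confidence"],2),np.array(a["at"])*[640,400],onz(d,a["at"],z))
m=env.cut_out(d,"lid")[0]["pixels"].astype(np.uint8)
c,sz,an=cv2.minAreaRect(cv2.findNonZero(m)); print(c,sz,an)
for p in cv2.boxPoints((c,sz,an)): print(p,onz(d,p/[640,400],.043))
E
```

```text
time: 3.1
eef_pos: [0.4585, -0.1894, 0.3013]
ee_rot: [-0.0, 1.0, 0.001, -0.003]
force: [-0.1, -0.6, -4.0]
opening: 0.998
finger_force: 0.0
3.15 [ 0.4588 -0.1895  0.3017] [[-1.     -0.0006 -0.0053]
 [-0.0006  1.      0.0018]
 [ 0.0053  0.0018 -1.    ]] [-0.0647  0.169  -0.2993 -0.0016 -1.1079 -1.5047]
sample_box 0.61 [311.488 207.68 ] [ 0.4953 -0.1971  0.02  ]
lid 0.93 [315.072 207.68 ] [ 0.4886 -0.1922  0.043 ]
lid_knob 0.95 [312.32 208.68] [ 0.489  -0.1955  0.046 ]
lid_hinge 0.6 [308.288 210.48 ] [ 0.4924 -0.2005  0.042 ]
box_lip 0.67 [468.672 257.8  ] [0.5555 0.0032 0.042 ]
box_lip 0.61 [307.712 205.2  ] [ 0.4858 -0.2011  0.042 ]
(311.4958801269531, 200.5450897216797) (48.708229064941406, 107.82806396484375) 5.19442892074585
[282.3607 252.0328] [ 0.5468 -0.2336  0.043 ]
[292.1229 144.6476] [ 0.4138 -0.2181  0.043 ]
[340.6311 149.0574] [ 0.4187 -0.1627  0.043 ]
[330.8688 256.4426] [ 0.5529 -0.1724  0.043 ]
```

View pics/w1.png

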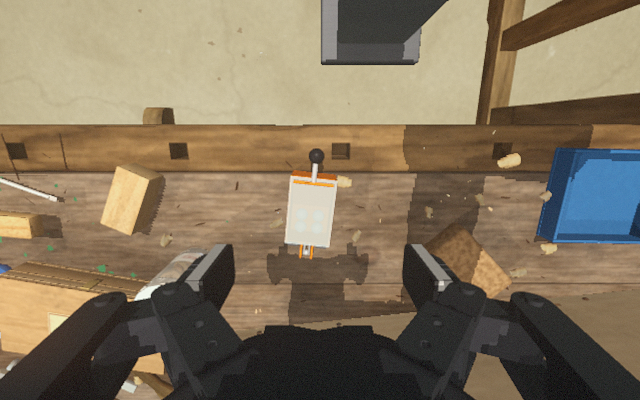

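Run:
```python
from h import *
np.set_printoptions(precision=4,suppress=True)
s=env.read_state();d=cam("wrist");im=d["image"].astype(int)
blk=(im.max(2)<60)[146:170,300:334];n,l,st,ce=cv2.connectedComponentsWithStats(blk.astype(np.uint8));print(st,ce+[300,146])
o=im[...,0]-im[...,2]>140; m=o[165:260,280:340].astype(np.uint8); r=cv2.findNonZero(m);print(cv2.boundingRect(r))
for nme,p,z in(("knob",(317,156.5),.046),("hinge",(308,246),.043),("fl",(292,174),.042),("fr",(336,178),.042)): print(nme,onz(d,np.array(p)/[640,400],z))
k=onz(d,np.array((317,156.5))/[640,400],.046);h=onz(d,np.array((308,246))/[640,400],.043);v=h-k;print(np.linalg.norm(v[:2]),np.arctan2(v[1],v[0]))
cv2.imwrite("pics/w1c.png",cv2.resize(d["image"][135:270,250:370,::-1],None,fx=4.4,fy=4.4,interpolation=3))
```

```text
[[  0   0  34  24 785]
 [ 14   1   1   1   1]
 [ 16   0   2   1   2]
 [ 20   1   2   2   2]
 [ 23   4   1   2   2]
 [ 10   6   1   2   2]
 [ 23   7   1   1   1]
 [ 11   9   2   3   3]
 [ 13   9  11   5  18]] [[316.4561 157.6051]
 [314.     147.    ]
 [316.5    146.    ]
 [320.5    147.5   ]
 [323.     150.5   ]
 [310.     152.5   ]
 [323.     153.    ]
 [311.3333 156.    ]
 [318.6111 157.7222]]
(13, 3, 44, 88)
knob [ 0.4301 -0.1908  0.046 ]
hinge [ 0.543  -0.2024  0.043 ]
fl [ 0.4512 -0.2205  0.042 ]
fr [ 0.456  -0.1683  0.042 ]
0.11346544258026578 -0.10196684766209597
```

View pics/w1c.png

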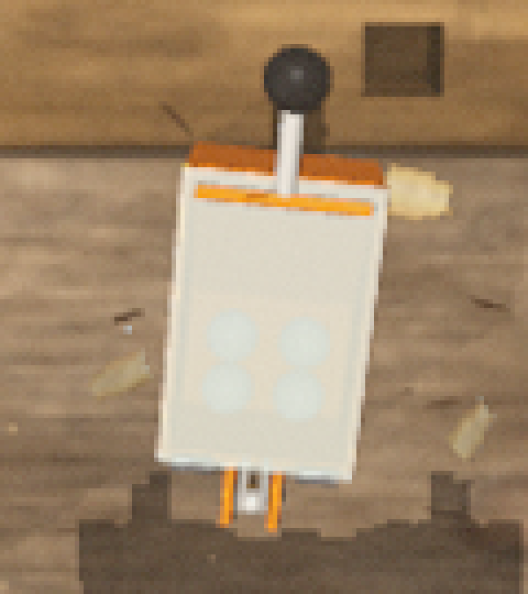

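```bash
python3 -m crank '[[[0.05,0,0.2,0,0,0.0167,50],[0.12,0,0.4,0,0,0.0167,50],[0.165,0,0.6,0,0,0.0167,50],[0.165,0,0.6,0,0,0.0167,50]]]'
python3 - <<'E'
from h import *
np.set_printoptions(precision=4,suppress=True)
d=cam("wrist");s=env.read_state();Rt=R.from_quat(s["ee_rot"]).as_matrix();print(s["time"],s["eef_pos"],Rt)
print("predicted knob px",proj(d,(.4257,-.190,.046)),"hinge",proj(d,(.5375,-.2017,.042)))
cv2.imwrite("pics/w2.png",d["image"][:,:,::-1])
E
```

```text
time: 4.05
eef_pos: [0.4249, -0.1898, 0.1818]
ee_rot: [0.053, 0.999, 0.0, -0.004]
force: [0.6, -0.5, -2.7]
opening: 0.584
finger_force: 0.0
4.1 [ 0.427  -0.1901  0.1839] [[-0.9946  0.1042 -0.0017]
 [ 0.1042  0.9946 -0.0004]
 [ 0.0016 -0.0006 -1.    ]]
predicted knob px [np.float64(317.39039105164295), np.float64(215.98728181483108)] hinge [np.float64(317.6880355100356), np.float64(336.4546961531584)]
```

View pics/w2.png

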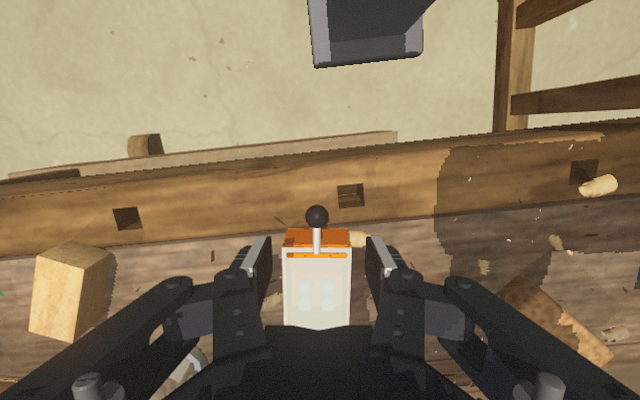

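```bash
python3 -m crank '[[[0,0,0.15,0,0,0,40],[0,0,0.3,0,0,0,40],[0,0,0.39,0,0,0,40],[0,0,0.39,0,0,0,30],[0,0,0.39,0,0,0,10],[0,0,0.39,0,0,0,10],[0,0,0.39,0,0,0,10],[0,0,0.39,0,0,0,10]]]' 20
python3 - <<'E'
import numpy as np
# knob displacement from shut, in box x fwd & z up; initial angle small
a0=np.arcsin(4/111)
for th in range(0,122,8):
    t=np.radians(th)+a0; x=-111*np.cos(t)+111*np.cos(a0); z=111*np.sin(t)-4
    print(th,"dx %.3f dz %.3f"%(-x/200,-z/200))
E
```

```text
time: 5.1
eef_pos: [0.4285, -0.1901, 0.107]
ee_rot: [0.052, 0.999, -0.0, 0.002]
force: [2.8, -0.0, 0.9]
opening: 0.182
finger_force: 19.7
0 dx -0.000 dz -0.000
8 dx -0.008 dz -0.077
16 dx -0.027 dz -0.152
24 dx -0.056 dz -0.224
32 dx -0.095 dz -0.291
40 dx -0.143 dz -0.352
48 dx -0.198 dz -0.406
56 dx -0.261 dz -0.451
64 dx -0.329 dz -0.487
72 dx -0.402 dz -0.514
80 dx -0.478 dz -0.530
88 dx -0.555 dz -0.535
96 dx -0.633 dz -0.530
104 dx -0.708 dz -0.513
112 dx -0.781 dz -0.487
120 dx -0.849 dz -0.450
```

```bash
python3 -m crank '[[[-0.008,0,-0.077,0,0,0,10],[-0.027,0,-0.152,0,0,0,10],[-0.056,0,-0.224,0,0,0,10],[-0.095,0,-0.291,0,0,0,10],[-0.143,0,-0.352,0,0,0,10],[-0.143,0,-0.352,0,0,0,10]]]'
python3 - <<'E'
from h import *
d=cam("side");save(d,"side1.png");s=env.read_state();print(s["force"],s["opening"],s["eef_pos"])
print("box origin px",proj(d,(.498,-.197,0)))
cv2.imwrite("pics/side1c.png",cv2.resize(d["image"][180:290,260:400,::-1],None,fx=4,fy=4,interpolation=3))
E
```

```text
time: 5.85
eef_pos: [0.4544, -0.193, 0.1762]
ee_rot: [0.053, 0.999, 0.0, -0.001]
force: [-1.2, -1.8, -3.0]
opening: 0.182
finger_force: 19.6
[-1.76751468 -2.41150235 -3.34956095] 0.18906040021346468 [ 0.45395184 -0.19299428  0.1756775 ]
box origin px [np.float64(321.82699724761386), np.float64(255.03411507951324)]
```

View pics/side1c.png

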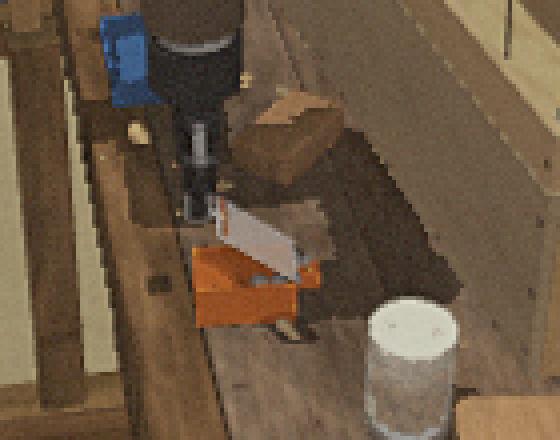

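```bash
python3 -m crank '[[[-0.055,0,-0.054,0,0,0,10],[-0.118,0,-0.099,0,0,0,10],[-0.186,0,-0.135,0,0,0,10],[-0.259,0,-0.162,0,0,0,10],[-0.335,0,-0.178,0,0,0,10],[-0.412,0,-0.183,0,0,0,10],[-0.49,0,-0.178,0,0,0,10],[-0.565,0,-0.161,0,0,0,10],[-0.638,0,-0.135,0,0,0,10],[-0.673,0,-0.117,0,0,0,10],[-0.673,0,-0.117,0,0,0,10],[-0.673,0,-0.117,0,0,0,10]]]'
python3 - <<'E'
from h import *
d=cam("side");s=env.read_state();print(s["force"],s["opening"],s["eef_pos"])
cv2.imwrite("pics/side2c.png",cv2.resize(d["image"][180:290,260:400,::-1],None,fx=4,fy=4,interpolation=3))
E
```

```text
time: 7.4
eef_pos: [0.5889, -0.207, 0.1996]
ee_rot: [0.052, 0.999, 0.0, -0.0]
force: [-0.0, 0.3, -4.0]
opening: 0.118
finger_force: 0.0
[ 0.27739361  0.00954031 -3.32146335] 0.11750115691086027 [ 0.58892483 -0.20701334  0.19984191]
```

View pics/side2c.png

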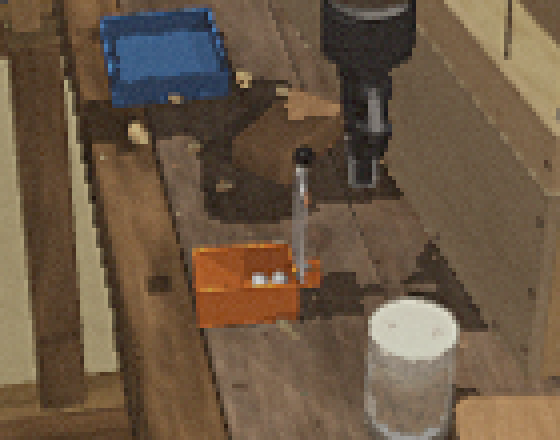

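Run:
```python
from h import *
np.set_printoptions(precision=4,suppress=True)
for k in range(4): d=cam("side")
im=d["image"]; cv2.imwrite("pics/side3c.png",cv2.resize(im[180:290,260:400,::-1],None,fx=4,fy=4,interpolation=3))
m=(im.max(2)<45)[200:250,325:343].astype(np.uint8);n,l,st,ce=cv2.connectedComponentsWithStats(m);print([(st[i][4],ce[i]+[325,200]) for i in range(1,n) if st[i][4]>4])
# predicted px for angles
H=np.array([.5375,-.2017,.042]);b=np.array([np.cos(.105),-np.sin(.105),0])
for a in range(70,126,8):
    t=np.radians(a)+.036; p=H-b*.111*np.cos(t)+np.array([0,0,.111*np.sin(t)]); print(a,proj(d,p))
print("hinge px",proj(d,H))
```

```text
[(np.int32(14), array([335.7143, 218.7857]))]
70 [np.float64(323.5982332579633), np.float64(220.72484145408345)]
78 [np.float64(328.19110948013935), np.float64(219.56583163232037)]
86 [np.float64(332.8961074409259), np.float64(218.92570866875167)]
94 [np.float64(337.60935120342936), np.float64(218.8186998814362)]
102 [np.float64(342.22698698760763), np.float64(219.2458637423373)]
110 [np.float64(346.6482426377089), np.float64(220.19516826504918)]
118 [np.float64(350.77830856658693), np.float64(221.64206441011666)]
hinge px [np.float64(333.4775350830239), np.float64(245.12954547359976)]
```

```bash
python3 -m crank '[[[-0.02,0,-0.28,0,0,0,0],[0.2,0,-0.28,0,0,0,0],[0.42,0,-0.28,0,0,0,0],[0.43,0,-0.28,0,0,0,0],[0.43,0,-0.02,0,0,0,0],[0.43,0,-0.02,0,0,0,0]]]'
python3 - <<'E'
from h import *
d=cam("side");im=d["image"];s=env.read_state();print(s["force"],s["eef_pos"])
m=(im.max(2)<45)[180:250,310:360].astype(np.uint8);n,l,st,ce=cv2.connectedComponentsWithStats(m);print([(st[i][4],ce[i]+[310,180]) for i in range(1,n) if st[i][4]>4])
cv2.imwrite("pics/side4c.png",cv2.resize(d["image"][180:290,260:400,::-1],None,fx=4,fy=4,interpolation=3))
E
```

```text
time: 8.4
eef_pos: [0.5021, -0.1978, 0.2008]
ee_rot: [0.053, 0.999, 0.0, -0.004]
force: [0.8, 0.5, -3.2]
opening: 0.004
finger_force: 0.0
[ 0.32829659  0.02886851 -2.45683975] [ 0.50375964 -0.19817827  0.20306145]
[(np.int32(277), array([324.22743682, 199.22021661])), (np.int32(15), array([335.6, 218.4]))]
```

View pics/side4c.png

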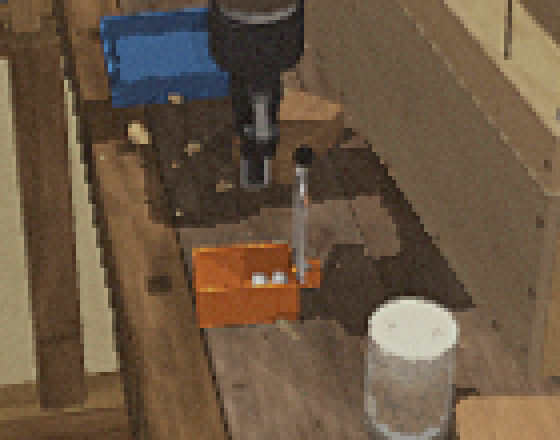

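```bash
python3 -m crank '[[[-0.05,0,0,0,0,0,0],[-0.1,0,0,0,0,0,0],[-0.14,0,0,0,0,0,0],[-0.18,0,0.01,0,0,0,0],[-0.22,0,0.02,0,0,0,0],[-0.26,0,0.03,0,0,0,0],[-0.3,0,0.04,0,0,0,0],[-0.31,0,0.04,0,0,0,0],[-0.31,0,0.04,0,0,0,0]]]'
python3 - <<'E'
from h import *
d=cam("side");im=d["image"];s=env.read_state();print(s["force"],s["eef_pos"])
m=(im.max(2)<45)[205:235,325:370].astype(np.uint8);n,l,st,ce=cv2.connectedComponentsWithStats(m);print([(st[i][4],ce[i]+[325,205]) for i in range(1,n) if st[i][4]>4])
E
```

```text
time: 9.57
eef_pos: [0.5654, -0.2045, 0.1956]
ee_rot: [0.052, 0.999, 0.0, -0.0]
force: [0.5, -1.0, -3.2]
opening: -0.001
finger_force: 0.0
[ 0.57514588 -0.26585674 -2.88414672] [ 0.56526011 -0.20455703  0.19569428]
[(np.int32(81), array([342.64197531, 214.38271605])), (np.int32(8), array([348.125, 207.625])), (np.int32(20), array([351.55, 221.8 ]))]
```

```bash
python3 -m crank '[[[0.1,0,-0.05,0,0,0,0],[0.25,0,-0.1,0,0,0,40],[0.36,0,-0.1,0,0,0,85],[0.36,0,-0.1,0,0,0,85],[0.36,0,-0.1,0,0,0,85],[0.36,0,-0.1,0,0,0,85]]]'
python3 - <<'E'
from h import *
d=cam("wrist");s=env.read_state();print(s["eef_pos"],R.from_quat(s["ee_rot"]).as_rotvec())
save(d,"w5.png")
b=np.array([np.cos(.105),-np.sin(.105),0]);y=np.array([np.sin(.105),np.cos(.105),0]);O=np.array([.4977,-.1975,0])
for n,x,yy in(("fl",-45,-28),("fr",-45,28),("rl",40,-28),("rr",40,28)): print(n,proj(d,O+b*x/1e3+y*yy/1e3+[0,0,.042]))
for k in range(4):
  for a in env.boxes_of(d,"ball%d_center"%k)[:1]: print(np.array(a["at"])*[640,400],a["confidence"])
e=cam("side");im=e["image"];m=(im.max(2)<45)[205:235,325:370].astype(np.uint8);n,l,st,ce=cv2.connectedComponentsWithStats(m);print([(st[i][4],ce[i]+[325,205]) for i in range(1,n) if st[i][4]>4])
E
```

```text
time: 10.38
eef_pos: [0.4946, -0.1971, 0.2156]
ee_rot: [0.052, 0.999, -0.0, 0.0]
force: [0.7, 0.4, -3.4]
opening: 0.997
finger_force: 0.0
[ 0.49446473 -0.19707072  0.21548678] [-1.64695270e-01 -3.13724369e+00  7.57561850e-05]
fl [np.float64(284.6443911560935), np.float64(153.23429149825898)]
fr [np.float64(350.41951186684906), np.float64(153.22717791935355)]
rl [np.float64(287.51148936767254), np.float64(245.38953496494753)]
rr [np.float64(347.68950687493015), np.float64(245.3928376388649)]
[305.408 205.   ] 0.77
[306.688 221.8  ] 0.76
[326.016 201.28 ] 0.67
[330.624 219.6  ] 0.45
[(np.int32(9), array([325.55555556, 215.77777778])), (np.int32(19), array([351.73684211, 221.73684211]))]
```

View pics/w5.png

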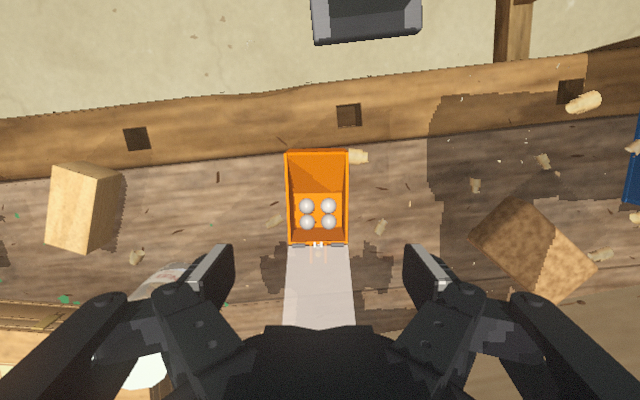

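```bash
python3 -m crank '[[[0,0,0.2,0,0,0,85],[0,0,0.4,0,0,0,85],[0,0,0.55,0,0,0,85],[0,0,0.65,0,0,0,85],[0,0,0.68,0,0,0,85],[0,0,0.68,0,0,0,70],[0,0,0.68,0,0,0,50],[0,0,0.68,0,0,0,45],[0,0,0.68,0,0,0,45],[0,0,0.68,0,0,0,45],[0,0,0.68,0,0,0,45]]]' 60; python3 -m crank '[[[0,0,-0.05,0,0,0,45],[0,0,-0.1,0,0,0,45],[0,0,-0.2,0,0,0,45],[0,0,-0.3,0,0,0,45],[0,0,-0.4,0,0,0,45]]]'
python3 - <<'E'
from h import *
np.set_printoptions(precision=4,suppress=True)
D=[cam("scene"),cam("side")]
for d in D:
    m=env.cut_out(d,"tray")[0]["pixels"].astype(np.uint8)
    c,sz,a=cv2.minAreaRect(cv2.findNonZero(m));hull=cv2.approxPolyDP(cv2.convexHull(cv2.findNonZero(m)),3,True)[:,0]
    for p in hull: print(p,"z.03",onz(d,p/[640,400],.03)[:2],"z0",onz(d,p/[640,400],0)[:2])
    print()
e=D[1]["image"];cv2.imwrite("pics/side6c.png",cv2.resize(e[140:290,230:400,::-1],None,fx=4,fy=4,interpolation=3))
E
```

```text
time: 12.05
eef_pos: [0.4946, -0.1973, 0.081]
ee_rot: [0.052, 0.999, -0.0, 0.001]
force: [-1.5, -1.0, 6.5]
opening: 0.647
finger_force: 66.4
time: 12.68
eef_pos: [0.4927, -0.1966, 0.1594]
ee_rot: [0.053, 0.999, 0.001, -0.001]
force: [0.6, -1.3, -10.6]
opening: 0.642
finger_force: 65.3
[313 239] z.03 [0.4102 0.125 ] z0 [0.4337 0.0984]
[309 248] z.03 [0.3933 0.1609] z0 [0.4162 0.1355]
[283 267] z.03 [0.3949 0.2618] z0 [0.4178 0.2399]
[257 253] z.03 [0.4863 0.2687] z0 [0.5124 0.247 ]
[251 245] z.03 [0.523  0.2567] z0 [0.5503 0.2346]
[253 239] z.03 [0.5376 0.2355] z0 [0.5654 0.2126]
[282 221] z.03 [0.5331 0.1232] z0 [0.5607 0.0966]

[308 203] z.03 [0.4979 0.0852] z0 [0.5048 0.129 ]
[289 206] z.03 [0.4208 0.0788] z0 [0.4253 0.1224]
[286 185] z.03 [0.4288 0.238 ] z0 [0.4335 0.2867]
[307 183] z.03 [0.5192 0.2367] z0 [0.5268 0.2854]
```

```bash
ls pics
```

```text
comb.png
s1.png
scene0.png
side0.png
side1.png
side1c.png
side2c.png
side3c.png
side4c.png
side6c.png
w1.png
w1c.png
w2.png
w5.png
wrist0.png
```

View pics/side6c.png

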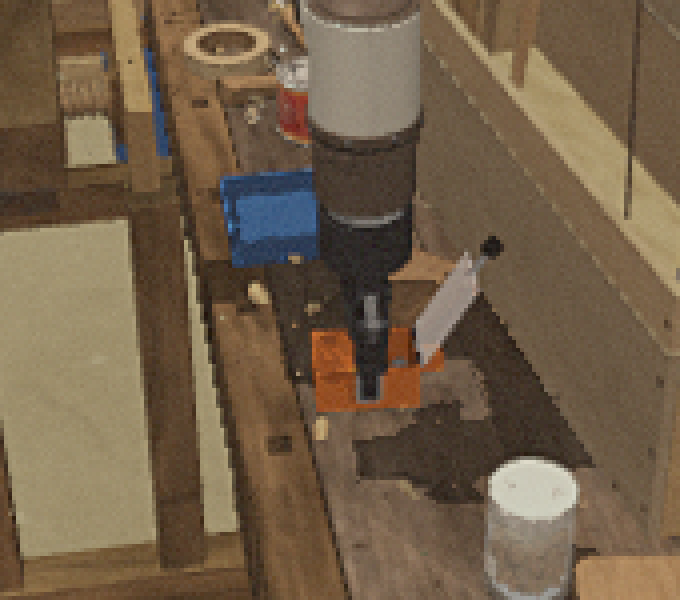

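```bash
python3 -m crank '[[[0,0,-0.2,0,0,0,45],[0.05,0.1,-0.4,0,0,-0.02,45],[0.1,0.25,-0.45,0,0,-0.045,45],[0.15,0.4,-0.45,0,0,-0.07,45],[0.2,0.55,-0.45,0,0,-0.095,45],[0.25,0.7,-0.45,0,0,-0.12,45],[0.3,0.85,-0.45,0,0,-0.145,45],[0.3,0.95,-0.45,0,0,-0.17,45],[0.3,1,-0.45,0,0,-0.195,45],[0.3,1,-0.45,0,0,-0.22,45],[0.3,1,-0.45,0,0,-0.239,45],[0.3,1,-0.45,0,0,-0.239,45]]]'
python3 - <<'E'
from h import *
np.set_printoptions(precision=4,suppress=True)
s=env.read_state();print(s["q"],R.from_quat(s["ee_rot"]).as_matrix())
D=[cam("wrist"),cam("scene"),cam("side")];save(D[0],"w7.png")
for d in D:
  b=env.cut_out(d,"tray")
  if b:
    m=b[0]["pixels"].astype(np.uint8)
    for p in cv2.approxPolyDP(cv2.convexHull(cv2.findNonZero(m)),4,True)[:,0]: print(p,"z.03",onz(d,p/[640,400],.03)[:2],"z0",onz(d,p/[640,400],0)[:2])
  c=env.cut_out(d,"cork_block")
  if c: print("cork",[onz(d,p/[640,400],.034)[:2] for p in cv2.approxPolyDP(cv2.convexHull(cv2.findNonZero(c[0]["pixels"].astype(np.uint8))),4,True)[:,0]])
E
```

```text
time: 14.38
eef_pos: [0.4541, 0.0081, 0.2482]
ee_rot: [-0.642, 0.766, 0.001, -0.001]
force: [0.5, 0.4, -11.5]
opening: 0.645
finger_force: 68.1
[ 0.3769  0.1481 -0.4743 -0.001  -0.9518 -0.5522] [[-0.175  -0.9846 -0.0035]
 [-0.9846  0.175  -0.0005]
 [ 0.0011  0.0033 -1.    ]]
cork [array([ 0.5184, -0.0134]), array([0.5316, 0.0145]), array([0.5907, 0.0696]), array([0.6333, 0.0317]), array([ 0.559 , -0.0444]), array([ 0.5486, -0.0445])]
[313 237] z.03 [0.4159 0.1184] z0 [0.4396 0.0916]
[310 247] z.03 [0.394 0.156] z0 [0.4169 0.1304]
[281 267] z.03 [0.3988 0.2653] z0 [0.4219 0.2434]
[252 245] z.03 [0.5209 0.2549] z0 [0.5481 0.2327]
[283 220] z.03 [0.5342 0.1178] z0 [0.5619 0.091 ]
cork [array([0.4982, 0.0153]), array([0.5542, 0.0969]), array([0.619 , 0.0435]), array([ 0.5553, -0.0406])]
[316 202] z.03 [0.5304 0.086 ] z0 [0.5384 0.1299]
[289 206] z.03 [0.4208 0.0788] z0 [0.4253 0.1224]
[284 185] z.03 [0.4204 0.2397] z0 [0.4248 0.2884]
[310 182] z.03 [0.5333 0.2424] z0 [0.5413 0.2913]
cork [array([0.6339, 0.0241]), array([ 0.5557, -0.0789]), array([ 0.5158, -0.0333]), array([0.5902, 0.061 ])]
```

```bash
cat > tip.py <<'E'
from h import *
import sys
np.set_printoptions(precision=3,suppress=True)
s=env.read_state();M=R.from_quat(s["ee_rot"]).as_matrix();p=np.array(s["eef_pos"]);f=np.array([.175,.985,0]);f/=np.linalg.norm(f);up=np.array([0,0,1.])
ph0=np.arctan2(M[:,2]@f,-M[2,2]);print("p",p,"phi0",np.degrees(ph0))
for z,phs in((.08,[0,20,35]),(.062,[35,42,46,50,54,58,62,66,70,75,80,85,88])):
  for ph in phs:
    a=np.radians(ph);X=-np.cos(a)*f-np.sin(a)*up;Z=np.sin(a)*f-np.cos(a)*up
    t=np.array([.477,.185,z])-.042*X-.039*Z
    print(z,ph,"tcp",t,"shift",M.T@(t-p)/.2,"wy",-(a-ph0)/2/np.pi)
E
python3 tip.py
```

```text
p [0.455 0.008 0.25 ] phi0 0.004765857961697955
0.08 0 tcp [0.484 0.226 0.119] shift [-1.1    0.045  0.654] wy 1.3238494338049874e-05
0.08 20 tcp [0.482 0.211 0.131] shift [-1.02   0.045  0.593] wy -0.055542317061217504
0.08 35 tcp [0.479 0.197 0.136] shift [-0.95   0.045  0.568] wy -0.09720898372788417
0.062 35 tcp [0.479 0.197 0.118] shift [-0.95   0.045  0.658] wy -0.09720898372788417
0.062 42 tcp [0.478 0.19  0.119] shift [-0.915  0.045  0.653] wy -0.11665342817232863
0.062 46 tcp [0.477 0.186 0.119] shift [-0.895  0.045  0.652] wy -0.12776453928343973
0.062 50 tcp [0.476 0.182 0.119] shift [-0.875  0.045  0.652] wy -0.13887565039455085
0.062 54 tcp [0.476 0.178 0.119] shift [-0.856  0.045  0.654] wy -0.14998676150566195
0.062 58 tcp [0.475 0.174 0.118] shift [-0.836  0.045  0.657] wy -0.16109787261677308
0.062 62 tcp [0.474 0.171 0.117] shift [-0.816  0.046  0.662] wy -0.17220898372788418
0.062 66 tcp [0.474 0.167 0.116] shift [-0.797  0.046  0.667] wy -0.1833200948389953
0.062 70 tcp [0.473 0.163 0.115] shift [-0.778  0.046  0.675] wy -0.19443120595010638
0.062 75 tcp [0.472 0.159 0.113] shift [-0.756  0.046  0.685] wy -0.2083200948389953
0.062 80 tcp [0.472 0.154 0.11 ] shift [-0.734  0.046  0.698] wy -0.22220898372788417
0.062 85 tcp [0.471 0.15  0.107] shift [-0.714  0.046  0.712] wy -0.23609787261677306
0.062 88 tcp [0.47  0.148 0.105] shift [-0.702  0.046  0.722] wy -0.2444312059501064
```

```bash
python3 -m crank '[[[-0.15,0.01,0.05,0,0,0,45],[-0.35,0.02,0.1,0,-0.01,0,45],[-0.55,0.03,0.2,0,-0.025,0,45],[-0.75,0.045,0.3,0,-0.04,0,45],[-0.9,0.045,0.4,0,-0.06,0,45],[-0.95,0.045,0.48,0,-0.08,0,45],[-0.95,0.045,0.568,0,-0.09,0,45],[-0.95,0.045,0.6,0,-0.097,0,45],[-0.95,0.045,0.6,0,-0.097,0,45]]]'; python3 tip.py
python3 - <<'E'
from h import *
print(env.read_state()["q"])
E
```

```text
time: 15.95
eef_pos: [0.4796, 0.1956, 0.1287]
ee_rot: [-0.613, 0.731, 0.192, 0.229]
force: [0.4, -0.1, -12.4]
opening: 0.643
finger_force: 68.3
p [0.48  0.196 0.129] phi0 34.768707183891216
0.08 0 tcp [0.484 0.226 0.119] shift [-0.1    0.003  0.129] wy 0.09657974217747559
0.08 20 tcp [0.482 0.211 0.131] shift [-0.069  0.003  0.034] wy 0.04102418662192004
0.08 35 tcp [0.479 0.197 0.136] shift [-0.025  0.004 -0.027] wy -0.0006424800447466255
0.062 35 tcp [0.479 0.197 0.118] shift [0.026 0.003 0.047] wy -0.0006424800447466255
0.062 42 tcp [0.478 0.19  0.119] shift [0.051 0.003 0.023] wy -0.02008692448919108
0.062 46 tcp [0.477 0.186 0.119] shift [0.067 0.003 0.011] wy -0.03119803560030219
0.062 50 tcp [0.476 0.182 0.119] shift [ 0.084  0.004 -0.   ] wy -0.042309146711413295
0.062 54 tcp [0.476 0.178 0.119] shift [ 0.101  0.004 -0.01 ] wy -0.05342025782252441
0.062 58 tcp [0.475 0.174 0.118] shift [ 0.119  0.004 -0.019] wy -0.06453136893363554
0.062 62 tcp [0.474 0.171 0.117] shift [ 0.138  0.004 -0.026] wy -0.07564248004474662
0.062 66 tcp [0.474 0.167 0.116] shift [ 0.157  0.004 -0.033] wy -0.08675359115585775
0.062 70 tcp [0.473 0.163 0.115] shift [ 0.176  0.004 -0.037] wy -0.09786470226696885
0.062 75 tcp [0.472 0.159 0.113] shift [ 0.201  0.004 -0.041] wy -0.11175359115585776
0.062 80 tcp [0.472 0.154 0.11 ] shift [ 0.226  0.004 -0.043] wy -0.12564248004474662
0.062 85 tcp [0.471 0.15  0.107] shift [ 0.251  0.004 -0.043] wy -0.13953136893363555
0.062 88 tcp [0.47  0.148 0.105] shift [ 0.266  0.004 -0.042] wy -0.14786470226696885
[ 0.37762751  0.38893578 -0.33335084 -0.85923702 -0.69629541  0.08280346]
```

```bash
python3 -m crank '[[[0.038,0.003,0.035,0,-0.01,0,45],[0.051,0.003,0.023,0,-0.02,0,45],[0.067,0.003,0.011,0,-0.031,0,45],[0.076,0.003,0.005,0,-0.037,0,45],[0.084,0.004,0,0,-0.042,0,45],[0.092,0.004,-0.005,0,-0.048,0,45],[0.101,0.004,-0.01,0,-0.053,0,45],[0.11,0.004,-0.015,0,-0.059,0,45],[0.119,0.004,-0.019,0,-0.0645,0,45],[0.128,0.004,-0.022,0,-0.07,0,45],[0.138,0.004,-0.026,0,-0.0756,0,45],[0.157,0.004,-0.033,0,-0.0868,0,45]]]'; python3 tip.py | egrep 'phi0|0.062 (66|70|75|80|85|88)'
```

```text
time: 17.45
eef_pos: [0.4739, 0.1678, 0.1176]
ee_rot: [-0.54, 0.641, 0.35, 0.419]
force: [-0.4, -0.4, -11.2]
opening: 0.647
finger_force: 68.6
p [0.474 0.168 0.118] phi0 66.13377281044313
0.062 66 tcp [0.474 0.167 0.116] shift [ 0.009 -0.    -0.002] wy 0.0003715911401197959
0.062 70 tcp [0.473 0.163 0.115] shift [ 0.023 -0.    -0.016] wy -0.010739519970991296
0.062 75 tcp [0.472 0.159 0.113] shift [ 0.042  0.    -0.033] wy -0.024628408859880203
0.062 80 tcp [0.472 0.154 0.11 ] shift [ 0.062  0.    -0.047] wy -0.03851729774876908
0.062 85 tcp [0.471 0.15  0.107] shift [ 0.083  0.    -0.06 ] wy -0.05240618663765798
0.062 88 tcp [0.47  0.148 0.105] shift [ 0.097  0.    -0.067] wy -0.06073951997099129
```

```bash
python3 -m crank '[[[0.012,0,-0.01,0,-0.005,0,45],[0.018,0,-0.016,0,-0.011,0,45],[0.035,0,-0.03,0,-0.02,0,45],[0.045,0,-0.038,0,-0.03,0,45],[0.06,0,-0.047,0,-0.0385,0,45],[0.08,0,-0.06,0,-0.052,0,45],[0.08,0,-0.06,0,-0.052,0,45],[0.08,0,-0.06,0,-0.052,0,45],[0.08,0,-0.06,0,-0.052,0,45],[0.08,0,-0.06,0,-0.052,0,45]]]'
python3 - <<'E'
from h import *
np.set_printoptions(precision=3,suppress=True)
D={n:cam(n) for n in("scene","side","wrist")}
for n,d in D.items():
  for a in env.boxes_of(d,"ball0_center"): print(n,np.array(a["at"])*[640,400],round(a["confidence"],2),onz(d,a["at"],.012)[:2])
E
```

```text
time: 18.7
eef_pos: [0.4703, 0.151, 0.108]
ee_rot: [-0.475, 0.565, 0.434, 0.517]
force: [-0.5, 0.6, -10.0]
opening: 0.646
finger_force: 69.1
```

```bash
python3 -m crank '[[[-0.15,0,0,0,0,0,45],[-0.35,0,-0.05,0,0.02,0,45],[-0.5,0,-0.1,0,0.045,0,45],[-0.6,0,-0.2,0,0.07,0,45],[-0.6,0,-0.3,0,0.1,0,45],[-0.6,0,-0.4,0,0.125,0,45],[-0.6,0,-0.5,0,0.15,0,45],[-0.6,0,-0.6,0,0.175,0,45],[-0.6,0,-0.65,0,0.2,0,45],[-0.6,0,-0.65,0,0.22,0,45],[-0.6,0,-0.65,0,0.237,0,45],[-0.6,0,-0.65,0,0.237,0,45]]]'
python3 - <<'E'
from h import *
np.set_printoptions(precision=3,suppress=True)
print(env.read_state()["eef_pos"],env.read_state()["q"])
D={n:cam(n) for n in("scene","side","wrist")}
for n,d in D.items():
  for k in range(1):
   for a in env.boxes_of(d,"ball0_center"): print(n,np.array(a["at"])*[640,400],round(a["confidence"],2),onz(d,a["at"],.012)[:2])
a=cv2.resize(D["scene"]["image"][205:285,230:330],(400,320),interpolation=3);b=cv2.resize(D["side"]["image"][150:280,250:380],(400,400),interpolation=3);w=cv2.resize(D["wrist"]["image"][60:340],(640,280))[:, :]
o=np.zeros((600,800,3),np.uint8);o[:320,:400]=a;o[:320,400:]=cv2.resize(b,(400,320));o[320:,:640]=w
cv2.imwrite("pics/after.png",o[:,:,::-1])
E
```

```text
time: 20.5
eef_pos: [0.4467, 0.0339, 0.2369]
ee_rot: [-0.643, 0.766, 0.0, -0.006]
force: [0.9, 0.2, -11.1]
opening: 0.646
finger_force: 68.1
[0.447 0.034 0.237] [ 0.442  0.153 -0.503  0.004 -0.926 -0.618]
```

View pics/after.png

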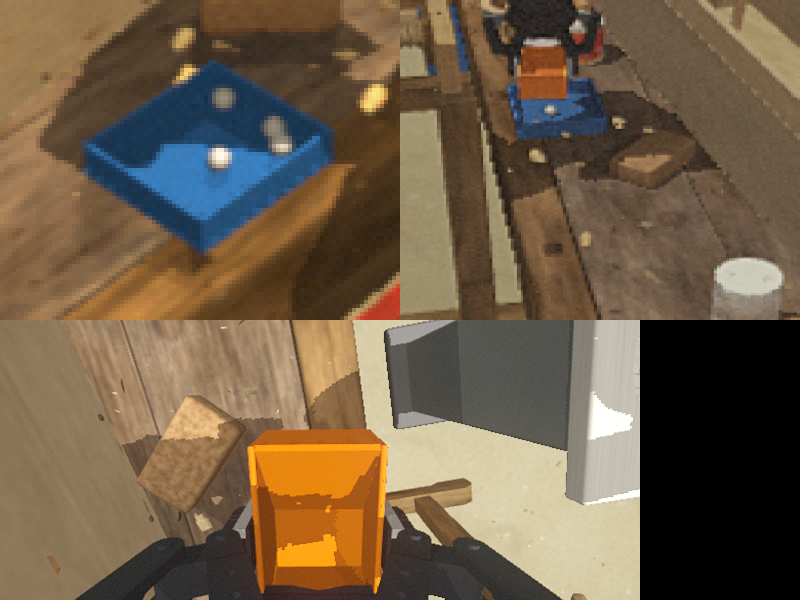

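```bash
python3 -m crank '[[[-0.038,-0.044,0,0,0,0.028,45],[-0.038,-0.044,0,0,0,0.056,45],[-0.038,-0.044,0.05,0,0,0.084,45],[-0.038,-0.044,0.15,0,0,0.112,45],[-0.038,-0.044,0.25,0,0,0.14,45],[-0.038,-0.044,0.35,0,0,0.168,45],[-0.038,-0.044,0.45,0,0,0.196,45],[-0.038,-0.044,0.55,0,0,0.222,45],[-0.038,-0.044,0.6,0,0,0.222,45],[-0.038,-0.044,0.6,0,0,0.222,45]]]'
python3 - <<'E'
from h import *
np.set_printoptions(precision=4,suppress=True)
s=env.read_state();print(s["eef_pos"],R.from_quat(s["ee_rot"]).as_matrix())
D=[cam("side"),cam("scene")]
for d in D:
  for t in("sample_box","cork_block","lid"):
    c=env.cut_out(d,t)
    if c: print(t,c[0]["confidence"],cv2.boundingRect(cv2.findNonZero(c[0]["pixels"].astype(np.uint8))))
# expected underside px
for d in D: print([np.round(proj(d,s["eef_pos"]+np.array([.003+x,y,-.081+z]))) for x in(-.045,.04) for y in(-.028,.028) for z in(0,.042)])
E
```

```text
time: 22.05
eef_pos: [0.4595, 0.0385, 0.1181]
ee_rot: [-0.002, 1.0, -0.004, -0.001]
force: [1.5, -0.1, -11.0]
opening: 0.645
finger_force: 67.9
[0.4595 0.0385 0.1181] [[-1.     -0.0036 -0.0025]
 [-0.0036  1.     -0.0079]
 [ 0.0025 -0.0079 -1.    ]]
sample_box 0.7 (288, 175, 40, 40)
cork_block 0.71 (318, 202, 28, 25)
lid 0.62 (311, 175, 17, 26)
sample_box 0.91 (294, 180, 45, 46)
lid 0.59 (294, 180, 16, 19)
[array([290., 215.]), array([290., 205.]), array([288., 206.]), array([288., 197.]), array([312., 212.]), array([312., 203.]), array([310., 204.]), array([310., 195.])]
[array([337., 217.]), array([337., 206.]), array([324., 226.]), array([325., 215.]), array([315., 206.]), array([315., 195.]), array([303., 214.]), array([302., 203.])]
```

```bash
python3 -m crank '[[[0,0,0.07,0,0,0,45],[0,0,0.13,0,0,0,45],[0,0,0.16,0,0,0,45],[0,0,0.175,0,0,0,45],[0,0,0.18,0,0,0,45],[0,0,0.182,0,0,0,45],[0,0,0.182,0,0,0,45]]]'
```

```text
time: 23.32
eef_pos: [0.4596, 0.0386, 0.0823]
ee_rot: [-0.001, 1.0, -0.004, -0.0]
force: [0.3, 0.5, -10.1]
opening: 0.644
finger_force: 68.2
```

```bash
python3 -m crank '[[[0,0,0.005,0,0,0,45],[0,0,0.01,0,0,0,45],[0,0,0.01,0,0,0,45]]]'
```

```text
time: 23.7
eef_pos: [0.4595, 0.0386, 0.0812]
ee_rot: [-0.001, 1.0, -0.004, -0.0]
force: [-5.0, -0.1, 5.6]
opening: 0.645
finger_force: 69.9
```

```bash
python3 -m crank '[[[0,0,0,0,0,0,58],[0,0,0,0,0,0,62],[0,0,0,0,0,0,68],[0,0,0,0,0,0,68],[0,0,0,0,0,0,68],[0,0,-0.1,0,0,0,68],[0,0,-0.3,0,0,0,68],[0,0,-0.6,0,0,0,68],[0,0,-0.8,0,0,0,68],[0,0,-0.8,0,0,0,68]]]' 20
python3 - <<'E'
from h import *
np.set_printoptions(precision=3,suppress=True)
D={n:cam(n) for n in("scene","side","wrist")}
P=np.array(env.read_state()["eef_pos"]);print(P)
d=D["wrist"];save(d,"w9.png")
im=d["image"].astype(int);o=((im[...,0]>150)&(im[...,0]-im[...,2]>120)).astype(np.uint8)
n,l,st,ce=cv2.connectedComponentsWithStats(o);i=1+np.argmax(st[1:,4]);print("orange",st[i],ce[i]);r=cv2.minAreaRect(cv2.findNonZero((l==i).astype(np.uint8)));print(r)
print("pred",[np.round(proj(d,[.4625+x,.0386+y,.042])) for x in(-.045,.04) for y in(-.028,.028)])
e=D["side"];im=e["image"]
for a in(0,60,90,105,112,120):
  t=np.radians(a)+.036;print(a,proj(e,[.5025-.111*np.cos(t),.0386,.042+.111*np.sin(t)]))
m=(im.max(2)<50)[160:215,295:345].astype(np.uint8);n,l,st,ce=cv2.connectedComponentsWithStats(m);print([(st[i][4],ce[i]+[295,160]) for i in range(1,n) if st[i][4]>4])
for t,z in dict(cork_block=.017,paint_tin=.039,screw_jar=.05,wedge=.013,offcut_d=.017).items():
  for q in("scene","side"):
    b=env.boxes_of(D[q],t)
    if b: print(t,q,np.array(b[0]["at"])*[640,400],onz(D[q],b[0]["at"],z)[:2])
E
```

```text
time: 24.95
eef_pos: [0.4609, 0.0403, 0.2429]
ee_rot: [-0.001, 1.0, -0.002, 0.003]
force: [-0.5, 0.1, -5.2]
opening: 0.794
finger_force: 0.0
[0.459 0.039 0.238]
orange [ 289  151   59   86 4394] [319.049 191.615]
((317.9999694824219, 193.49996948242188), (57.99999237060547, 84.99998474121094), 0.0)
pred [array([288., 152.]), array([348., 152.]), array([291., 237.]), array([346., 237.])]
0 [np.float64(282.6038503557874), np.float64(209.22633198904555)]
60 [np.float64(297.0483328916381), np.float64(186.7836174706204)]
90 [np.float64(311.80636959122944), np.float64(182.31119145848692)]
105 [np.float64(319.3382979366882), np.float64(182.64041739847383)]
112 [np.float64(322.66103740781426), np.float64(183.38300755169996)]
120 [np.float64(326.21456125763063), np.float64(184.66685454167956)]
[(np.int32(110), array([299.836, 169.836])), (np.int32(14), array([326.214, 184.643])), (np.int32(6), array([314.833, 192.167])), (np.int32(5), array([320.2, 203.2])), (np.int32(5), array([318.6, 212.2]))]
cork_block scene [288.896 204.08 ] [0.589 0.036]
cork_block side [331.328 213.8  ] [0.577 0.013]
paint_tin scene [211.328 263.4  ] [0.539 0.382]
paint_tin side [307.712 163.8  ] [0.548 0.388]
screw_jar scene [367.104 146.32 ] [ 0.586 -0.37 ]
screw_jar side [361.472 271.8  ] [ 0.593 -0.353]
wedge scene [193.984 302.32 ] [0.486 0.484]
offcut_d scene [399.808 157.08 ] [ 0.484 -0.432]
offcut_d side [329.728 304.68 ] [ 0.474 -0.437]
```

Box pose matches prediction, lid at 120°, bystanders where they were (within network noise), robot clear.

```bash
python3 -c "
from plant import env
print(env.finish_job())"
```

```text
the job is handed in; nothing more can be done
None
```

The job is handed in: all four balls are in the tray, and the box stands upright on the bench beside it, released, with its lid fully back at about 120°; the other things measured unmoved, within the networks' noise. The grip slipped off the knob at about 90° on the first swing, so I pushed the lid past its detent with closed fingers before lifting the box.

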